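# Seat the bottle and lift off its push-and-turn cap

## Robot

A 7-joint arm with a two-finger parallel gripper is mounted at the origin on a cart in front of the work surface, level with it; the furniture and walls round the work are solid. World frame = base frame: x ahead of the robot, y to its left, z up, the work surface at z = 0. Lengths are in m, angles in rad, forces in N, time in s.
With the tool pointing down it reaches from about 0.35 to 0.9 m from the base axis. Payload 8.1 kg.
Tool frame: the origin (TCP) lies midway between the tips of the shut fingers; the grasp point (between the pads) lies 19 mm behind it (arm.hold_point_z is the distance from the TCP to the grasp point, in m); z points along the fingers, y is the direction in which the jaws open and shut (so a half turn about z gives the same grasp; the last joint's range is limited). The gripper opens to 92 mm and grips with 3 to 60 N. Pads are 19 mm wide; open, the fingers measure 130 mm over their backs; the gripper's body (75 mm by 190 mm) begins 47 mm behind the grasp point.
Start: joints at [1.025, 0.434, 0.025, 1.573, -0.012, 1.134, -0.075], TCP at [0.268, -0.565, 0.195] pointing down, gripper open.
Joint ranges: [-2.62, 2.62], [-0.44, 2.09], [-1.27, 1.32], [0.08, 2.57], [-1.32, 4.46], [0.12, 2], [-2.74, 2.74]. Speed limits (rad/s): [2.22, 2.22, 3.01, 3.01, 3.14, 3.14, 3.14].

## Interface

Orientations are given as a rotation vector (axis times angle).
In Python, from cell import arm gives the robot as it stands.
- The arm moves only by the shell command python3 -m pendant 'ROWS' [FORCE]. ROWS is JSON, a list of rows, each a list of 3 entries, a list of its own where there are three numbers: the shift along the tool's x, y, z in m, then the turn, a rotation vector about the tool's x, y, z in degrees, then the finger opening in m, from 0 to 0.0918. A call has 1 to 10 rows; each row shifts and turns the commanded pose from where the row before left it, along the tool's axes as they then stand; what a row does not reach is not made up. A row lasts 1/8 s, in which the tool goes at most 62.5 mm and 10.7 degrees, less where a joint would pass 70% of its speed; a pose out of reach is approached as far as the arm can. A call with a gripper value outside its range is refused whole. The fingers move at their own pace and stop on an object; FORCE is the grip in N (left out, the last holds). Time passes only in rows, so rows that do not move let the fingers close. It gives the time, the measured TCP pose, the force and the opening at its end, in the units of the state.
- arm.observe(): the state, without advancing time (a new reading comes with each control period).
- arm.get_image(name): name is "side" or "top" or "wrist"; returns (picture, depth): 480x640x3 uint8, red, green, blue; 480x640 float32, m along the optical axis (not along the pixel's ray), 0 where there is no reading.
- arm.camera_params(name): a dict with "fovy" (degrees; the focal length in pixels is half the picture's height over the tangent of half this angle, whatever the lens; pixels are square), "cx", "cy" (the principal point, pixels), "rvec" (rotation vector, rad) and "tvec" (3), from world to camera coordinates, as OpenCV has them; the wrist camera has in their place "mount" (4x4, takes a point from camera to tool coordinates, whose origin is the TCP and whose axes are the flange's). Camera axes: x right, y down, z forward; pixel columns grow to the right and rows downward; lengths in m; the calibration is good to about 2 mm. A picture is of the moment at which its call begins: read the wrist's pose just before it. camera_params takes no time and is no camera call.
- arm.sign_off(): hands the job in, once; it reports no verdict.
Trained networks look in the newest picture that a camera, given by its name, has taken for a name from the list of things; names that differ only in an ending like _2 or _b are one class to them, and where a whole thing is asked for, a point or a joint stands for the part that bears it (a point fixed in the world has none). Each returns a list of dicts, best first, with "conf" (0 to 1); they miss things now and then, are a little off and sometimes report something else, mostly with a low value. They report only what shows in the picture. A call takes as long as a camera call. They do not tell look-alikes from the thing itself.
- arm.look_for(camera, label): "rect" ([centre column, centre row, width, height] in pixels, round what is visible of it).
- arm.masks_of(camera, label): "pixels" (480x640 bool, what is visible of it) and "rect" ([centre column, centre row, width, height] in pixels, round what is visible of it).
The state is a dict: "clock": time; "joints": joint angles; "dq": joint speeds; "joint_efforts": joint torques, N m; "position": TCP position; "ee_rot": TCP orientation; "force": force on the tool from outside, world axes, zero at the start; "ft_torque": the same for the moment, N m; "width": opening from 0.0 (shut) to 1.0 (fully open).
Only numpy, scipy, OpenCV 4.12 (cv2) and the standard library are available. Lean on these libraries where they do the work, as an engineer would, in place of code of your own. Each camera call takes 0.05 s, during which the arm holds its last target.

## Task

Open the bottle of screen cleaner one-handed: stand the bottle, still closed and kept upright, fully down in the square pocket of the bench stand so that it cannot turn, then press its safety cap down, twist it counter-clockwise until it is free and lift it off. Finish while holding the cap level and still, a hand's breadth or less above the open mouth so that drips fall back in, with the bottle left standing in the stand; do not push the phone, the smoothing card or the drink can about.

Things in the scene. Friction and masses are not known exactly. Their poses are not given: they have to be found in the camera images.
- bottle: loose square white plastic bottle, 0.2 to 0.4 kg, blank paper label on two sides: body 60x60 mm, 82 mm high, then a shoulder up to a round neck 33 mm across from 95 mm. Origin: centre of the underside, z up, x and y square to the sides (any quarter turn fits the stand). Closed it is 132 mm high; it can be carried by its locked cap. Standing loose it turns with the cap
- cap: grey ribbed round safety cap, 54 mm across, 32 mm high, 45 g, flat top with two raised arrows. A separate part, locked on the bottle at the start. Origin: centre of the skirt's lower edge, 100 mm above the bottle's underside when locked; z up; its x axis is the bottle's when locked. It opens counter-clockwise seen from above (positive about z)
- cap_top (a point): centre of the cap's flat top, 32 mm above its origin. Push-and-turn lock: inside, three lugs sit under lugs of the neck. Locked, it turns 3 degrees at most. Press it down 3 mm or more and keep it pressed for the first 40 degrees of turn; from 40 to 80 degrees (a stop) it lifts straight off. Best: 60 degrees
- cap_liner (a joint): sprung liner disc inside the cap, which rests on the bottle's rim: 0 when the cap is locked and not pressed, 0.005 m with the cap pressed fully down (hard stop), below 0 when the cap is off. It pushes the cap up with about 5 N at 0 and 8.5 N at 0.005
- bottle_rim (a point): centre of the bottle's mouth, at the rim, 120 mm above the bottle's underside
- bottle_stand: dark steel bench stand, fixed to the table: base plate 116x116 mm, 10 mm high; on it an upright square pocket 65x65 mm inside, walls 6 mm thick, straight up to 40 mm above the table, then flaring to about 79 mm inside at 49 mm, its top. Origin: centre of the underside, on the table; z up, x and y square to the walls
- stand_floor (a point): centre of the pocket's floor, 10 mm above the table, on which the bottle's underside rests when fully down
- phone: black phone lying flat, 138 x 69 x 8 mm, bystander; origin at the centre of its underside
- squeegee_card: blue smoothing card lying flat, 55 x 85 x 12 mm, bystander; origin at the centre of its underside
- drink_can: empty drink can standing upright, 66 mm across, 114 mm high, very light, bystander; origin at the centre of its underside
There are look-alikes about, which are no part of the job. What is shaped like the bottle_stand but turquoise is not meant. What is shaped like the bottle but blue is not meant.

How it is judged:
On the way, in this order (a step that is already met when the one before it is completed fails the run):
1. the closed bottle stands fully down in the stand's pocket, its cap still locked on (z of bottle in the frame of stand_floor below 0.003 m and horizontal distance between bottle and stand_floor below 0.006 m and angle between bottle's own z axis and vertical below 0.07 rad and z of cap in the frame of bottle below 0.102 m and angle between the x axis of cap and the x axis of bottle, either way round below 0.2 rad), for 0.2 s.
2. the cap is turned free and clear of the neck, the bottle still down in the stand (z of cap in the frame of bottle above 0.125 m and z of bottle in the frame of stand_floor below 0.004 m), for 0.2 s.
At the end, for the whole second after the job is handed in: The gripper holds the cap still and level (0.2 rad), touching neither bottle nor stand, its skirt 15 to 130 mm above the rim and within 25 mm of the mouth's axis; the bottle stands untouched, at rest and upright (0.07 rad) in the pocket, within 3 mm of its floor and 6 mm of its centre (z of cap in the frame of bottle_rim between 0.015 and 0.13 m and horizontal distance between cap and bottle_rim below 0.025 m and angle between cap's own z axis and vertical below 0.2 rad and contact force between the fingers and cap above 1 N and contact force between each of cap, the arm and bottle below 0.05 N and contact force between cap and bottle_stand below 0.05 N and linear speed of cap below 0.03 m/s and z of bottle in the frame of stand_floor below 0.003 m and horizontal distance between bottle and stand_floor below 0.006 m and angle between bottle's own z axis and vertical below 0.07 rad and linear speed of bottle below 0.02 m/s); the arm keeps its last pose, push and grip.
It fails at once if the bottle is tipped more than 20 degrees (angle between bottle's own z axis and vertical above 0.35 rad).
It fails at once if the phone, the smoothing card or the drink can is pushed more than 3 cm or the can is tipped over (distance of any of phone, squeegee_card, drink_can from where it was at the start of the episode above 0.03 m or angle between drink_can's own z axis and vertical above 0.5 rad).
It also fails if it takes over 54 s, if anything falls off the work surface, if the arm or the gripper's body presses on something with over 40 N, if the wrist force passes 120 N, or if a joint passes its speed limit or range.

## Working session

There is one attempt and no reset: what is moved stays moved. The work goes in short steps, Python scripts to look and compute and a shell command to move; the robot and the scene stay as the last step left them, time stands still between calls to the robot, and variables do not carry over. Pictures are saved under pics/ and viewed, and the job is handed in when it is done.

```bash
ls; mkdir -p pics
cat > h.py <<'E'
import numpy as np,cv2
from scipy.spatial.transform import Rotation as R
from cell import arm
def save(n,im): cv2.imwrite('pics/'+n+'.png',im[:,:,::-1])
def cam(name,st=None):
    p=arm.camera_params(name); f=240/np.tan(np.radians(p['fovy'])/2)
    if 'mount' in p:
        st=st or arm.observe()
        T=np.eye(4);T[:3,:3]=R.from_rotvec(st['ee_rot']).as_matrix();T[:3,3]=st['position']
        M=T@np.array(p['mount'])
    else:
        W=np.eye(4);W[:3,:3]=R.from_rotvec(np.ravel(p['rvec'])).as_matrix();W[:3,3]=np.ravel(p['tvec']);M=np.linalg.inv(W)
    return f,p['cx'],p['cy'],M
def pts(c,d,mask):
    f,cx,cy,M=c
    v,u=np.nonzero(mask&(d>0)); z=d[v,u]
    P=np.c_[(u-cx)/f*z,(v-cy)/f*z,z]
    return P@M[:3,:3].T+M[:3,3],u,v
E
python3 - <<'E'
from h import *
print(arm.observe())
for n in ['side','top']:
    c=cam(n);im,d=arm.get_image(n);save(n+'0',im);np.savez('pics/'+n+'0',im=im,d=d)
    print(n,c[0],arm.camera_params(n), [k for k in arm.camera_params(n)])
    for l in ['bottle','cap','bottle_stand','phone','squeegee_card','drink_can']:
        for m in arm.masks_of(n,l):
            P,u,v=pts(c,d,m['pixels'])
            if len(P)==0: continue
            print(l,round(m['conf'],2),np.round(m['rect']),len(P),np.round(np.percentile(P,[5,50,95],axis=0),3).tolist(),im[v,u].mean(0).round())
E
```

```text
pics
{'clock': 0.0, 'joints': array([ 1.02539254,  0.43518924,  0.02499312,  1.57410968, -0.01156759,
        1.13398299, -0.07509595]), 'dq': array([ 0.00119448, -0.00164383, -0.00062944, -0.00023064,  0.00076908,
        0.00023926, -0.00124206]), 'joint_efforts': array([-2.07165313e-04, -6.67854810e+01,  9.84900780e-01, -3.14470768e+01,
       -6.06294698e-02,  4.28700924e-02,  1.81501996e-04]), 'position': array([ 0.26747883, -0.56425143,  0.19376134]), 'ee_rot': array([-3.06350949e+00, -6.89457777e-01,  8.01096712e-04]), 'force': array([ 1.15682961, -0.3654782 ,  0.5171399 ]), 'ft_torque': array([-0.03536297, -0.00740987, -0.0317991 ]), 'width': 0.9981184663114923}
side 448.8310828107726 {'fovy': 56.268821096008246, 'cx': 319.43578666920894, 'cy': 241.58127856407378, 'rvec': array([ 0.33286916, -2.67169644,  1.35805192]), 'tvec': array([0.48876833, 0.18147901, 1.2850186 ])} ['fovy', 'cx', 'cy', 'rvec', 'tvec']
bottle 0.8 [311. 223.  21.  37.] 420 [[0.553, -0.208, 0.016], [0.58, -0.179, 0.083], [0.607, -0.16, 0.12]] [ 83.  84. 147.]
bottle 0.68 [322. 251.  26.  27.] 520 [[0.489, 
[... 1818 characters left out ...]
 0.012], [0.522, 0.211, 0.05]] [128.  95.  99.]
bottle_stand 0.85 [356. 295.  50.  50.] 1845 [[0.323, -0.187, 0.007], [0.376, -0.138, 0.012], [0.427, -0.085, 0.051]] [ 86. 123. 121.]
phone 0.8 [475. 291.  46.  49.] 1275 [[0.321, -0.504, 0.005], [0.374, -0.459, 0.01], [0.431, -0.415, 0.014]] [68. 26. 28.]
squeegee_card 0.83 [173. 294.  38.  25.] 715 [[0.349, 0.308, -0.001], [0.376, 0.347, 0.004], [0.4, 0.385, 0.013]] [124. 128. 189.]
squeegee_card 0.44 [323. 183.  23.  27.] 650 [[0.63, -0.076, 0.029], [0.654, -0.049, 0.109], [0.685, -0.022, 0.116]] [210. 189. 185.]
drink_can 0.59 [323. 183.  24.  32.] 623 [[0.63, -0.074, 0.038], [0.654, -0.049, 0.109], [0.684, -0.022, 0.116]] [211. 193. 189.]
```

Run:
```python
from h import *
a=np.load('pics/top0.npz')['im'];cv2.imwrite('pics/top0z.png',cv2.resize(a[140:340,140:520,::-1],None,fx=2.1,fy=2.1,interpolation=2))
a=np.load('pics/side0.npz')['im'];cv2.imwrite('pics/side0z.png',cv2.resize(a[180:420,200:440,::-1],None,fx=2.5,fy=2.5,interpolation=2))
```

```text
(no output)
```

View pics/top0z.png

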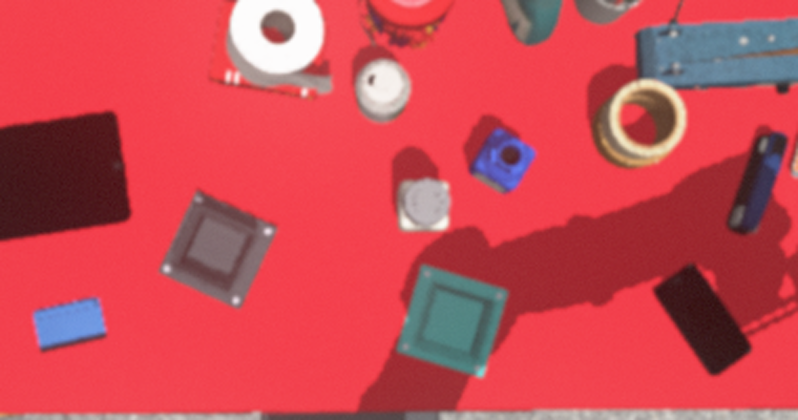

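View pics/side0z.png

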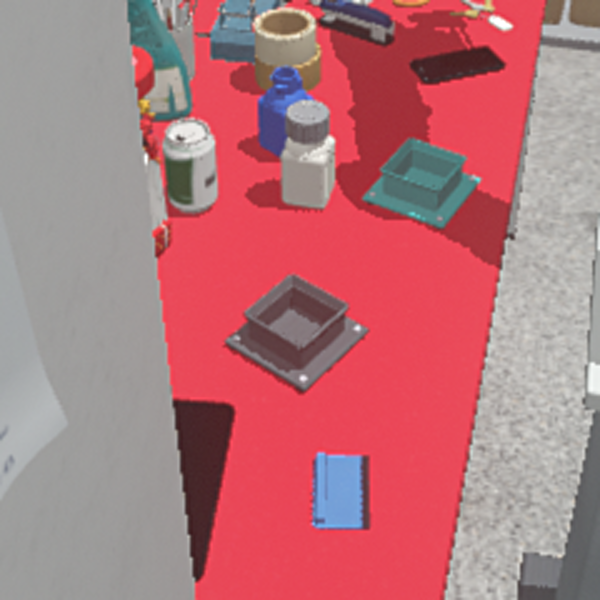

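Run:
```python
from h import *
for n in ['top','side']:
    z=np.load(f'pics/{n}0.npz');im,d=z['im'],z['d'];c=cam(n)
    P,u,v=pts(c,d,np.ones(d.shape,bool))
    def sel(x,y,r,z0,z1): return P[(np.hypot(P[:,0]-x,P[:,1]-y)<r)&(P[:,2]>z0)&(P[:,2]<z1)]
    q=sel(.518,-.097,.06,.122,.145); print(n,'cap',len(q),cv2.minEnclosingCircle(q[:,:2].astype(np.float32)),np.median(q[:,2]),q.mean(0))
    for nm,z0,z1 in [('body',.01,.095)]:
        q=sel(.518,-.097,.06,z0,z1); print(n,nm,len(q),cv2.minAreaRect(q[:,:2].astype(np.float32)))
    for z0,z1 in [(.004,.03),(.04,.06),(.004,.06)]:
        q=sel(.467,.162,.1,z0,z1); print(n,'stand',z0,len(q),cv2.minAreaRect(q[:,:2].astype(np.float32)))
s=arm.observe();Rm=R.from_rotvec(s['ee_rot']).as_matrix();print(Rm.round(3));print(Rm.T@(np.array([.50,-.097,.30])-s['position']), arm.camera_params('wrist')['mount'],arm.hold_point_z)
```

```text
top cap 393 ((0.5196249485015869, -0.09803006052970886), 0.027654040604829788) 0.13314075289494665 [ 0.51928215 -0.09776697  0.13294742]
top body 174 ((0.5185518264770508, -0.09701322019100189), (0.05778609588742256, 0.05843004211783409), 89.58159637451172)
top stand 0.004 1586 ((0.4668548107147217, 0.15992990136146545), (0.19774866104125977, 0.1898157298564911), 8.35055923461914)
top stand 0.04 436 ((0.467294842004776, 0.15994559228420258), (0.08585787564516068, 0.08600304275751114), 65.03399658203125)
top stand 0.004 2081 ((0.4668548107147217, 0.15992990136146545), (0.19774866104125977, 0.1898157298564911), 8.35055923461914)
side cap 183 ((0.5179685950279236, -0.09698210656642914), 0.028973480686545372) 0.13313639042506475 [ 0.5166607  -0.09127221  0.13201541]
side body 510 ((0.5183627009391785, -0.09188396483659744), (0.06273294985294342, 0.060843825340270996), 1.7048799991607666)
side stand 0.004 1077 ((0.46459701657295227, 0.16652168333530426), (0.1909526139497757, 0.18223775923252106), 27.97675132751465)
side stand 0.04 323 ((0.465739369392395, 0.16024571657180786), (0.08934565633535385, 0.08857626467943192), 66.51521301269531)
side stand 0.004 1586 ((0.46459701657295227, 0.16652168333530426), (0.1909526139497757, 0.18223775923252106), 27.97675132751465)
[[ 0.904  0.428  0.   ]
 [ 0.428 -0.904 -0.   ]
 [-0.     0.    -1.   ]]
[ 0.41021769 -0.32316823 -0.1054483 ] [[-9.54509309e-04 -9.52806601e-01 -3.03576465e-01  8.20772007e-02]
 [ 9.99999440e-01 -1.04790596e-03  1.44750817e-04 -3.93282424e-04]
 [-4.56039121e-04 -3.03576157e-01  9.52807068e-01 -1.90041003e-01]
 [ 0.00000000e+00  0.00000000e+00  0.00000000e+00  1.00000000e+00]] 0.0188
```

```bash
python3 -m pendant '[[[0.043,-0.031,-0.022],[0,0,0],0.0918],[[0.043,-0.031,-0.022],[0,0,0],0.0918],[[0.043,-0.031,-0.022],[0,0,0],0.0918],[[0.043,-0.031,0],[0,0,0],0.0918],[[0.043,-0.031,0],[0,0,0],0.0918],[[0.043,-0.031,0],[0,0,0],0.0918],[[0.043,-0.032,0],[0,0,0],0.0918],[[0.043,-0.032,0],[0,0,0],0.0918],[[0.042,-0.032,0],[0,0,0],0.0918],[[0.041,-0.032,0],[0,0,0],0.0918]]'
python3 -m pendant '[[[0,0,0],[0,0,-10],0.0918],[[0,0,0],[0,0,-10],0.0918],[[0,0,0],[0,0,-10],0.0918],[[0,0,0],[0,0,-10],0.0918],[[0,0,0],[0,0,-10],0.0918],[[0,0,0],[0,0,-10],0.0918],[[0,0,0],[0,0,-5],0.0918],[[0,0,0],[0,0,0],0.0918]]'
python3 - <<'E'
from h import *
s=arm.observe();print(s)
c=cam('wrist',s);im,d=arm.get_image('wrist');save('w1',im);np.savez('pics/w1',im=im,d=d)
P,u,v=pts(c,d,d>0)
q=P[(np.hypot(P[:,0]-.519,P[:,1]+.098)<.06)]
print(len(q))
for a,b in [(.122,.145),(.02,.09),(.06,.085)]:
    k=q[(q[:,2]>a)&(q[:,2]<b)]
    if len(k):print(a,len(k),cv2.minEnclosingCircle(k[:,:2].astype(np.float32)),cv2.minAreaRect(k[:,:2].astype(np.float32)),np.median(k[:,2]))
E
```

```text
clock: 1.95
position: [0.5198, -0.0966, 0.2608]
ee_rot: [3.065, 0.689, 0.001]
force: [0.6, 0.3, 0.7]
width: 1.004
clock: 2.95
position: [0.519, -0.0982, 0.2605]
ee_rot: [2.215, 2.228, 0.0]
force: [0.7, 0.6, 0.4]
width: 1.003
{'clock': 2.95, 'joints': array([ 0.42816149,  0.2638317 , -0.43183207,  1.67936645,  0.11633963,
        1.22377428, -0.02463548]), 'dq': array([-0.00798224, -0.00113254,  0.00734534, -0.00138868, -0.00244672,
       -0.00026531, -0.04960722]), 'joint_efforts': array([ 1.43896239e-01, -5.17469144e+01, -3.59803587e+00, -3.24495757e+01,
       -1.65982585e-02,  5.09068044e-02,  9.84462127e-01]), 'position': array([ 0.51904675, -0.09821352,  0.26054665]), 'ee_rot': array([2.21526863e+00, 2.22753807e+00, 3.85676236e-05]), 'force': array([0.73352277, 0.60273158, 0.43073706]), 'ft_torque': array([-0.00708387, -0.09009762,  0.01896912]), 'width': 1.0029815654212348}
78453
0.122 3186 ((0.5182973742485046, -0.09722785651683807), 0.027927573770284653) ((0.5182754993438721, -0.09640932083129883), (0.05387517437338829, 0.05501000955700874), 85.90135192871094) 0.13187260092555206
0.02 1167 ((0.5184720158576965, -0.08478929847478867), 0.03168425336480141) ((0.5186684727668762, -0.08157995343208313), (0.0292216669768095, 0.0592283234000206), 89.3265151977539) 0.0786933709804209
0.06 804 ((0.5184725522994995, -0.08473756164312363), 0.03170303255319595) ((0.5186682343482971, -0.08160273730754852), (0.029176082462072372, 0.0592283234000206), 89.3265151977539) 0.07937257828838706
```

View pics/w1.png

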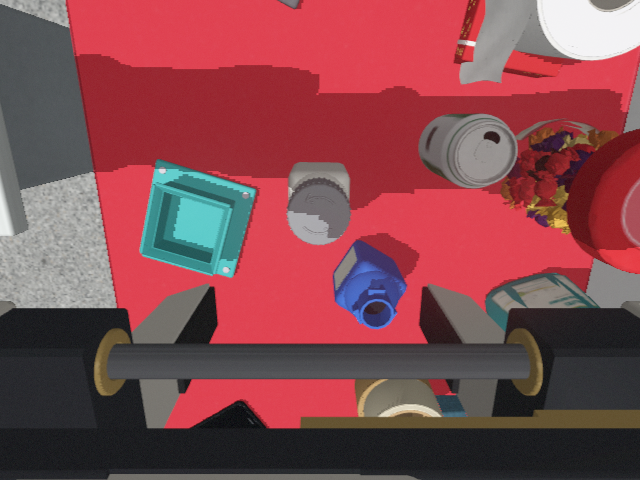

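```bash
python3 -m pendant '[[[0.001,-0.0005,0.03],[0,0,0],0.0918],[[0,0,0.03],[0,0,0],0.0918],[[0,0,0.03],[0,0,0],0.0918],[[0,0,0.03],[0,0,0],0.0918],[[0,0,0.0255],[0,0,0],0.0918],[[0,0,0.014],[0,0,0],0.0918],[[0,0,0],[0,0,0],0.0918],[[0,0,0],[0,0,0],0.07]]' 
python3 -m pendant '[[[0,0,0],[0,0,0],0.045],[[0,0,0],[0,0,0],0.045],[[0,0,0],[0,0,0],0.045],[[0,0,0],[0,0,0],0.045],[[0,0,0],[0,0,0],0.045],[[0,0,0],[0,0,0],0.045]]' 45
python3 - <<'E'
from h import *
s=arm.observe();print(s['width']*.0918)
c=cam('wrist',s);im,d=arm.get_image('wrist');save('w2',im)
E
```

```text
clock: 4.0
position: [0.5193, -0.0971, 0.102]
ee_rot: [2.214, 2.227, 0.001]
force: [-0.3, -0.3, -0.2]
width: 0.936
clock: 4.75
position: [0.5186, -0.0971, 0.101]
ee_rot: [-2.214, -2.229, 0.0]
force: [-0.1, -1.8, 0.1]
width: 0.488
0.044829784416661744
```

View pics/w2.png

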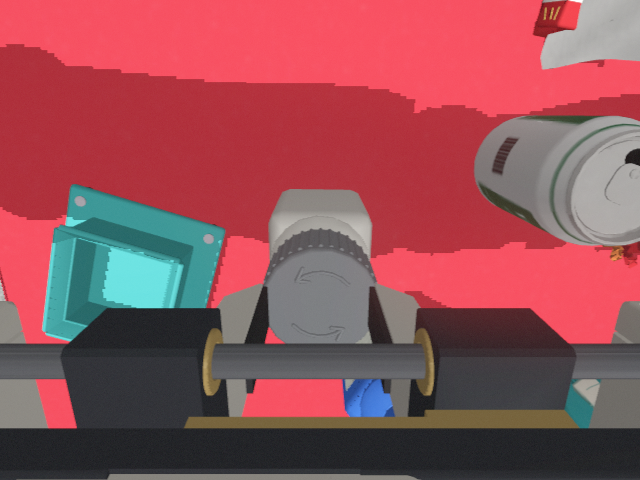

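```bash
python3 -m pendant '[[[0,0,0],[0,0,0],0.03],[[0,0,0],[0,0,0],0.03],[[0,0,0],[0,0,0],0.03]]' 45
python3 - <<'E'
from h import *
s=arm.observe();print(s['width']*.0918)
c=cam('wrist',s);print(c[0]);im,d=arm.get_image('wrist');save('w3',im)
P,u,v=pts(c,d,d>0)
q=P[(np.hypot(P[:,0]-.519,P[:,1]+.098)<.08)&(P[:,2]>.09)&(P[:,2]<.16)]
k=q[(q[:,2]>.128)&(q[:,2]<.138)]
print(np.median(k[:,2]),cv2.minEnclosingCircle(k[:,:2].astype(np.float32)))
for y in [-.11,-.1,-.09,-.08,-.07,-.065,-.06]:
  r=k[abs(k[:,1]-y)<.002]; 
  if len(r): print(y,r[:,0].min(),r[:,0].max())
E
```

```text
clock: 5.18
position: [0.5186, -0.0971, 0.101]
ee_rot: [2.214, 2.229, -0.0]
force: [-0.0, 0.3, -0.1]
width: 0.33
0.030303479889977787
389.9107810409906
0.13195582003273096 ((0.5184807777404785, -0.09532631933689117), 0.027153324335813522)
-0.11 0.5022903748857542 0.5337949496335
-0.1 0.5025272439962178 0.5330360546640659
-0.09 0.49318436948896194 0.5442122495258255
-0.08 0.49661624164565993 0.5404012088899417
-0.07 0.5086984151558658 0.5285018324648533
```

View pics/w3.png

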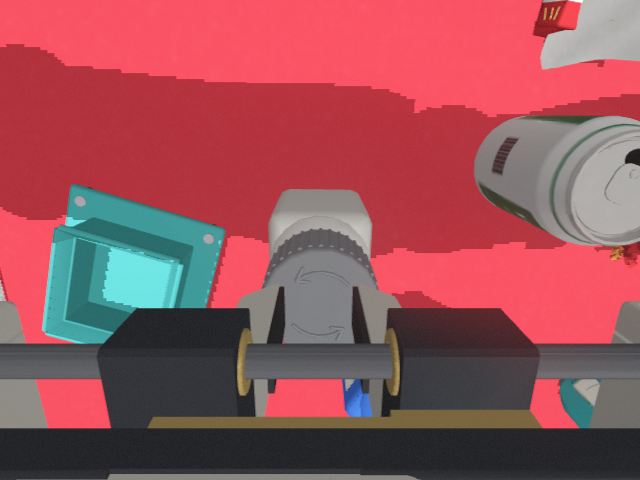

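Run:
```python
from h import *
s=arm.observe();c=cam('wrist',s);im,d=arm.get_image('wrist');f,cx,cy,M=c
for px in [(278,300),(281,292),(276,340),(273,380),(360,300),(363,340),(260,300),(320,300),(320,360),(150,330),(320,420)]:
    z=d[px[1],px[0]];p=M[:3,:3]@np.array([(px[0]-cx)/f*z,(px[1]-cy)/f*z,z])+M[:3,3];print(px,z.round(4),p.round(4),im[px[1],px[0]])
z=np.load('pics/w1.npz');d=z['d']
for px in [(211,295),(205,320),(195,360),(430,295),(60,330)]:
    zz=d[px[1],px[0]];p=np.array(arm.camera_params('wrist')['mount'])@np.array([(px[0]-cx)/f*zz,(px[1]-cy)/f*zz,zz,1]);print(px,zz.round(4),p.round(4))
sd,dd=arm.get_image('side');save('s3',sd);cv2.imwrite('pics/s3z.png',cv2.resize(sd[150:300,240:440,::-1],None,fx=4,fy=4,interpolation=2))
```

```text
(278, 300) 0.0 [ 0.5177 -0.0146  0.2911] [45 36 37]
(281, 292) 0.1666 [ 0.5022 -0.0873  0.1394] [46 37 39]
(276, 340) 0.1419 [ 0.5028 -0.0932  0.1672] [40 37 38]
(273, 380) 0.1336 [ 0.5027 -0.1017  0.1785] [57 56 58]
(360, 300) 0.1595 [ 0.5352 -0.0872  0.1468] [72 62 61]
(363, 340) 0.1307 [ 0.5331 -0.0868  0.177 ] [41 37 36]
(260, 300) 0.1576 [ 0.4946 -0.0866  0.1485] [140 136 130]
(320, 300) 0.1765 [ 0.5189 -0.095   0.1314] [130 131 134]
(320, 360) 0.0876 [ 0.5184 -0.0674  0.2159] [87 88 91]
(150, 330) 0.0874 [ 0.4803 -0.061   0.2141] [36 38 42]
(320, 420) 0.0806 [ 0.5184 -0.0749  0.2257] [121 102  62]
(211, 295) 0.1681 [ 0.008  -0.0466 -0.0374  1.    ]
(205, 320) 0.1593 [ 0.0022 -0.0467 -0.0485  1.    ]
(195, 360) 0.0877 [ 0.0297 -0.0281 -0.1148  1.    ]
(430, 295) 0.1637 [ 0.0098  0.0465 -0.0413  1.    ]
(60, 330) 0.0863 [ 0.0369 -0.0575 -0.1141  1.    ]
```

View pics/s3z.png

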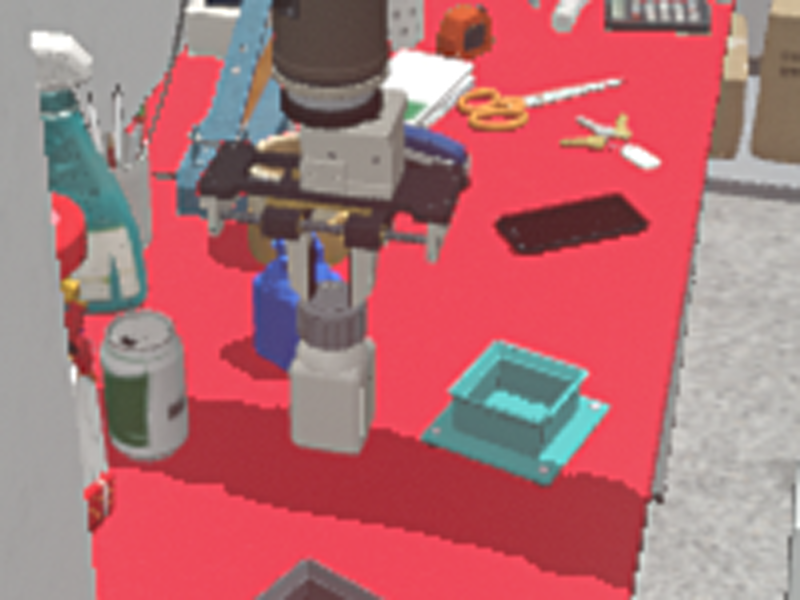

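Run:
```python
from h import *
z=np.load('pics/w1.npz');im,d=z['im'],z['d'];p=arm.camera_params('wrist');f,cx,cy,_=cam('wrist');M=np.array(p['mount'])
P,u,v=pts((f,cx,cy,M),d,d>0)
k=(abs(P[:,1])>.04)&(abs(P[:,1])<.07)&(abs(P[:,0])<.02)&(P[:,2]<.05)&(P[:,2]>-.09)
for s in(-1,1):
    q=P[k&(np.sign(P[:,1])==s)];print(s,len(q),np.percentile(q[:,2],[50,90,95,98,99,100]).round(4))
    t=q[q[:,2]>-.05];print(np.percentile(t,[2,50,98],axis=0).round(4).tolist())
c=im[270:410,140:240,::-1];cv2.imwrite('pics/w1f.png',cv2.resize(c,None,fx=4,fy=4,interpolation=0))
for r in range(280,300,2):print(r,d[r,205:222].round(3))
```

```text
-1 4349 [-0.0626 -0.0412 -0.0374 -0.0344 -0.0334 -0.0308]
[[-0.0082, -0.0616, -0.0497], [0.0096, -0.0475, -0.043], [0.0116, -0.0464, -0.0328]]
1 4338 [-0.0626 -0.0411 -0.0372 -0.0343 -0.0332 -0.0309]
[[-0.0083, 0.0449, -0.0498], [0.0096, 0.0462, -0.0428], [0.0116, 0.06, -0.0324]]
280 [0.489 0.489 0.489 0.491 0.49  0.488 0.49  0.491 0.489 0.49  0.49  0.491
 0.49  0.491 0.489 0.491 0.491]
282 [0.49  0.491 0.491 0.492 0.491 0.492 0.49  0.49  0.489 0.49  0.491 0.491
 0.492 0.491 0.49  0.491 0.49 ]
284 [0.171 0.171 0.172 0.171 0.491 0.493 0.493 0.493 0.492 0.492 0.492 0.491
 0.493 0.491 0.492 0.491 0.49 ]
286 [0.17  0.169 0.17  0.172 0.491 0.174 0.173 0.172 0.172 0.492 0.493 0.493
 0.494 0.493 0.49  0.494 0.492]
288 [0.168 0.168 0.17  0.172 0.171 0.17  0.172 0.172 0.171 0.494 0.494 0.494
 0.494 0.493 0.493 0.492 0.492]
290 [0.167 0.167 0.169 0.169 0.169 0.168 0.169 0.17  0.17  0.173 0.495 0.495
 0.496 0.494 0.494 0.495 0.493]
292 [0.167 0.166 0.166 0.167 0.167 0.167 0.168 0.171 0.172 0.173 0.495 0.495
 0.496 0.497 0.496 0.496 0.495]
294 [0.165 0.166 0.165 0.165 0.165 0.166 0.168 0.17  0.171 0.172 0.498 0.498
 0.495 0.496 0.497 0.498 0.495]
296 [0.164 0.163 0.164 0.164 0.166 0.167 0.168 0.17  0.173 0.173 0.498 0.497
 0.496 0.497 0.497 0.498 0.496]
298 [0.162 0.161 0.162 0.163 0.165 0.168 0.168 0.169 0.172 0.172 0.498 0.497
 0.498 0.498 0.498 0.5   0.497]
```

View pics/w1f.png

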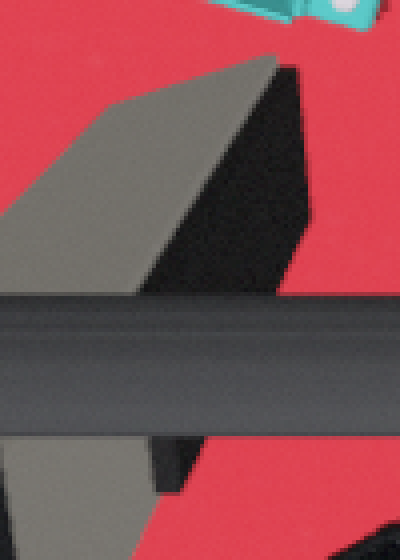

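```bash
python3 -m pendant '[[[0,0,-0.01],[0,0,0],0.0918],[[0,0,0],[0,0,0],0.0918],[[0,0,0],[0,0,0],0.0918],[[0,0,0],[0,0,0],0.0918],[[0,0,0],[0,0,0],0.0918],[[-0.001,0,0.01],[0,0,0],0.0918],[[0,0,0.015],[0,0,0],0.0918],[[0,0,0.015],[0,0,0],0.0918],[[0,0,0.002],[0,0,0],0.0918],[[0,0,0],[0,0,0],0.0918]]' 45
python3 -m pendant '[[[0,0,0],[0,0,0],0.04],[[0,0,0],[0,0,0],0.04],[[0,0,0],[0,0,0],0.04],[[0,0,0],[0,0,0],0.04],[[0,0,0],[0,0,0],0.04],[[0,0,0],[0,0,0],0.04]]' 45
python3 - <<'E'
from h import *
s=arm.observe();print(s['width']*.0918)
c=cam('wrist',s);im,d=arm.get_image('wrist');save('w4',im)
E
```

```text
clock: 6.58
position: [0.5185, -0.098, 0.0687]
ee_rot: [-2.214, -2.228, 0.0]
force: [-0.4, -1.2, 0.4]
width: 1.002
clock: 7.32
position: [0.5189, -0.0981, 0.0691]
ee_rot: [2.214, 2.228, 0.001]
force: [1.4, 0.4, 0.5]
width: 0.571
0.05238083511303003
```

View pics/w4.png

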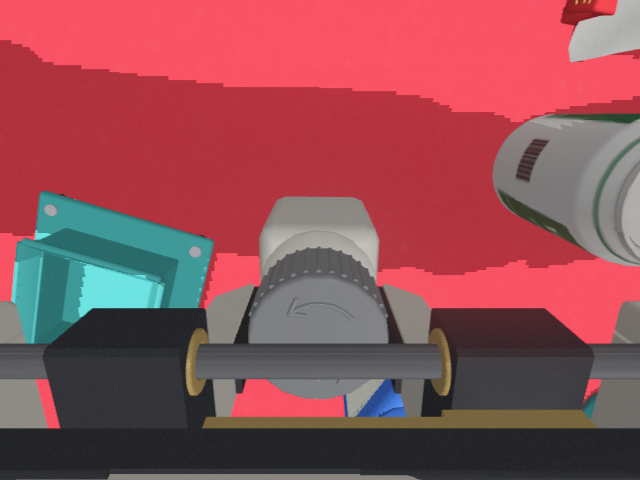

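```bash
python3 -m pendant '[[[0,0,-0.01],[0,0,0],0.04],[[0,0,-0.025],[0,0,0],0.04],[[0,0,-0.035],[0,0,0],0.04],[[0,0,-0.03],[0,0,0],0.04],[[0.02,-0.004,0],[0,0,0],0.04],[[0.04,-0.008,0],[0,0,0],0.04],[[0.045,-0.009,0],[0,0,0],0.04],[[0.045,-0.009,0],[0,0,0],0.04],[[0.045,-0.009,0],[0,0,0],0.04],[[0.04,-0.008,0],[0,0,0],0.04]]' 45
python3 -m pendant '[[[0.022,-0.005,0],[0,0,0],0.04],[[0,0,0],[0,0,4],0.04],[[0,0,0],[0,0,7],0.04],[[0,0,0],[0,0,7],0.04],[[0,0,0],[0,0,5],0.04],[[0,0,0],[0,0,2],0.04],[[0,0,0],[0,0,0],0.04],[[0,0,0],[0,0,0],0.04]]'
cat > m.py <<'E'
from h import *
import sys
t=sys.argv[1]
for n in ['top','side']:
    c=cam(n);im,d=arm.get_image(n);save(n+t,im);np.savez(f'pics/{n}{t}',im=im,d=d)
    P,u,v=pts(c,d,d>0)
    def sel(x,y,r,z0,z1): return P[(np.hypot(P[:,0]-x,P[:,1]-y)<r)&(P[:,2]>z0)&(P[:,2]<z1)]
    for z0,z1 in [(.042,.055),(.062,.08),(.08,.12),(.11,.18),(.12,.175)]:
        q=sel(.467,.16,.075,z0,z1)
        if len(q)>20: r=cv2.minAreaRect(q[:,:2].astype(np.float32));print(n,z0,z1,len(q),np.round(r[0],4),np.round(r[1],4),round(r[2],1))
a=cv2.imread(f'pics/side{t}.png')[180:330,220:420];cv2.imwrite(f'pics/side{t}z.png',cv2.resize(a,None,fx=4,fy=4,interpolation=2))
s=arm.observe();print(s['position'],R.from_rotvec(s['ee_rot']).as_matrix().round(3).tolist(),s['force'],s['clock'],s['joints'].round(2))
E
python3 m.py 5
```

```text
clock: 8.62
position: [0.4689, 0.138, 0.1693]
ee_rot: [-2.213, -2.229, 0.001]
force: [0.9, -0.2, -4.4]
width: 0.572
clock: 9.62
position: [0.4648, 0.1585, 0.169]
ee_rot: [-2.643, -1.698, 0.0]
force: [0.3, 0.2, -4.7]
width: 0.571
top 0.042 0.055 132 [0.4565 0.1359] [0.0333 0.0851] 65.4
top 0.11 0.18 103 [0.4576 0.1302] [0.0116 0.0544] 78.8
top 0.12 0.175 68 [0.4575 0.1302] [0.01   0.0545] 77.1
side 0.042 0.055 225 [0.4667 0.1617] [0.0883 0.0879] 65.6
side 0.08 0.12 111 [0.4597 0.1777] [0.077  0.0399] 15.1
side 0.11 0.18 631 [0.4581 0.1771] [0.0772 0.0476] 20.9
side 0.12 0.175 483 [0.4577 0.1793] [0.0767 0.0432] 19.0
[0.46486108 0.15850572 0.16898986] [[0.416, 0.909, -0.0], [0.909, -0.416, -0.0], [-0.0, -0.0, -1.0]] [-0.91494978 -0.04690029 -4.29330004] 9.725 [-0.06  0.29 -0.46  1.9   0.15  0.99 -1.02]
```

View pics/side5z.png

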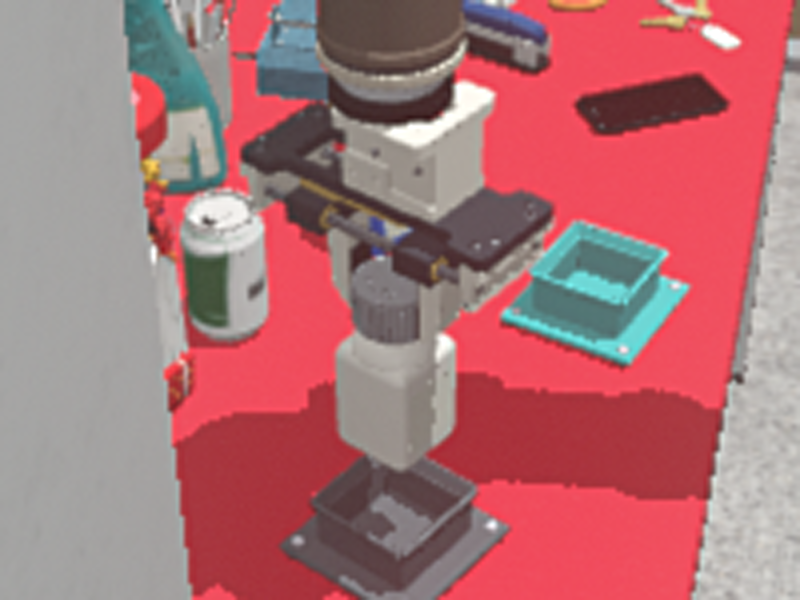

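```bash
python3 -m pendant '[[[0.0018,0.0013,0.01],[0,0,0],0.04],[[0,0,0.02],[0,0,0],0.04],[[0,0,0.013],[0,0,0],0.04],[[0,0,0],[0,0,0],0.04]]'
python3 m.py 6
python3 - <<'E'
from h import *
im,d=arm.get_image('wrist');save('w6',im)
E
```

```text
clock: 10.22
position: [0.466, 0.1593, 0.1248]
ee_rot: [-2.643, -1.696, 0.004]
force: [-0.2, 0.0, -3.4]
width: 0.569
top 0.042 0.055 105 [0.4557 0.1328] [0.0274 0.0839] 66.2
top 0.08 0.12 35 [0.4619 0.1289] [0.0056 0.0439] 73.2
top 0.11 0.18 85 [0.4635 0.1304] [0.0111 0.0404] 77.6
top 0.12 0.175 74 [0.4635 0.1304] [0.0111 0.0404] 77.6
side 0.042 0.055 152 [0.4667 0.1612] [0.0885 0.088 ] 64.5
side 0.062 0.08 119 [0.461  0.1793] [0.076  0.0387] 16.4
side 0.08 0.12 323 [0.46   0.1794] [0.0757 0.0399] 18.4
side 0.11 0.18 575 [0.464 0.174] [0.0824 0.0523] 5.8
side 0.12 0.175 453 [0.464 0.174] [0.0824 0.0523] 5.8
[0.46702543 0.1598402  0.12616332] [[0.417, 0.909, -0.0], [0.909, -0.417, 0.0], [0.0, -0.0, -1.0]] [ 1.0434674  -0.42121974 -3.75556824] 10.325 [-0.08  0.34 -0.45  1.95  0.19  0.9  -1.05]
```

View pics/side6z.png

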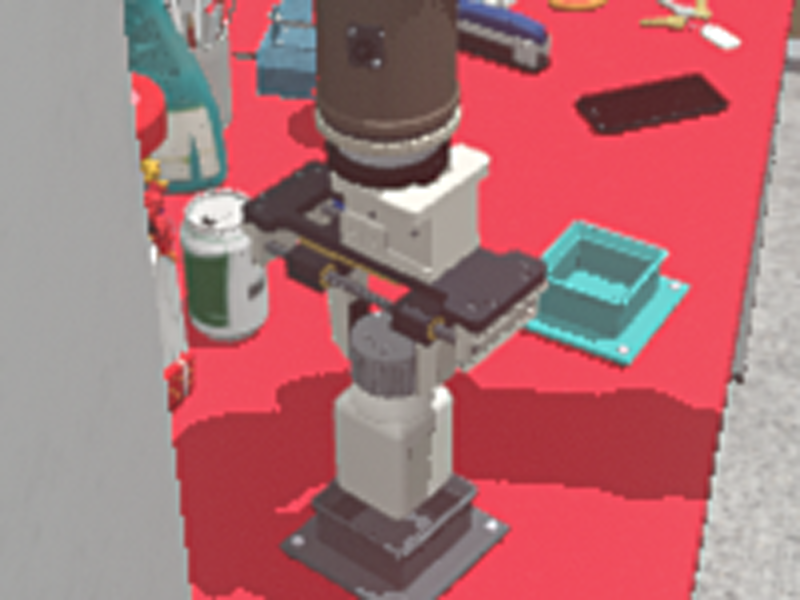

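View pics/w6.png

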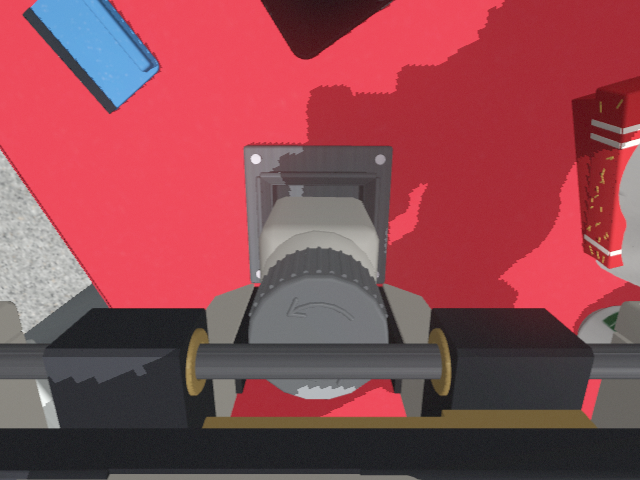

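```bash
python3 -m pendant '[[[0,0,0.008],[0,0,0],0.04],[[0,0,0.008],[0,0,0],0.04],[[0,0,0.008],[0,0,0],0.04],[[0,0,0.008],[0,0,0],0.04],[[0,0,0.008],[0,0,0],0.04],[[0,0,0],[0,0,0],0.04]]'
```

```text
clock: 11.12
position: [0.4664, 0.1594, 0.0853]
ee_rot: [-2.644, -1.696, 0.002]
force: [0.0, 0.7, -3.9]
width: 0.571
```

```bash
python3 -m pendant '[[[0,0,0.002],[0,0,0],0.04],[[0,0,0.002],[0,0,0],0.04],[[0,0,0.002],[0,0,0],0.04],[[0,0,0],[0,0,0],0.04],[[0,0,0],[0,0,0],0.04]]'
```

```text
clock: 11.75
position: [0.4669, 0.1597, 0.0801]
ee_rot: [2.644, 1.696, 0.0]
force: [-1.2, 1.1, -4.4]
width: 0.572
```

```bash
python3 -m pendant '[[[0,0,0.001],[0,0,0],0.04],[[0,0,0.001],[0,0,0],0.04],[[0,0,0],[0,0,0],0.04]]'; python3 m.py 7
```

```text
clock: 12.12
position: [0.4674, 0.1597, 0.0785]
ee_rot: [2.644, 1.696, 0.001]
force: [-0.4, -1.3, 5.1]
width: 0.57
top 0.042 0.055 94 [0.4587 0.1241] [0.0205 0.0728] 72.9
top 0.08 0.12 47 [0.4684 0.1308] [0.0096 0.0292] 72.3
side 0.042 0.055 239 [0.4655 0.1609] [0.0902 0.085 ] 63.3
side 0.062 0.08 137 [0.4596 0.1798] [0.0764 0.0433] 19.3
side 0.08 0.12 308 [0.4669 0.1612] [0.0609 0.0625] 63.6
side 0.11 0.18 477 [0.4661 0.1699] [0.0409 0.1017] 66.1
side 0.12 0.175 430 [0.4704 0.1678] [0.0406 0.0921] 66.1
[0.4673361  0.15964412 0.0784265 ] [[0.417, 0.909, 0.001], [0.909, -0.417, 0.0], [0.0, 0.001, -1.0]] [-0.65752519 -1.35153536  4.2306765 ] 12.225 [-0.11  0.4  -0.43  2.    0.23  0.79 -1.1 ]
```

View pics/side7z.png

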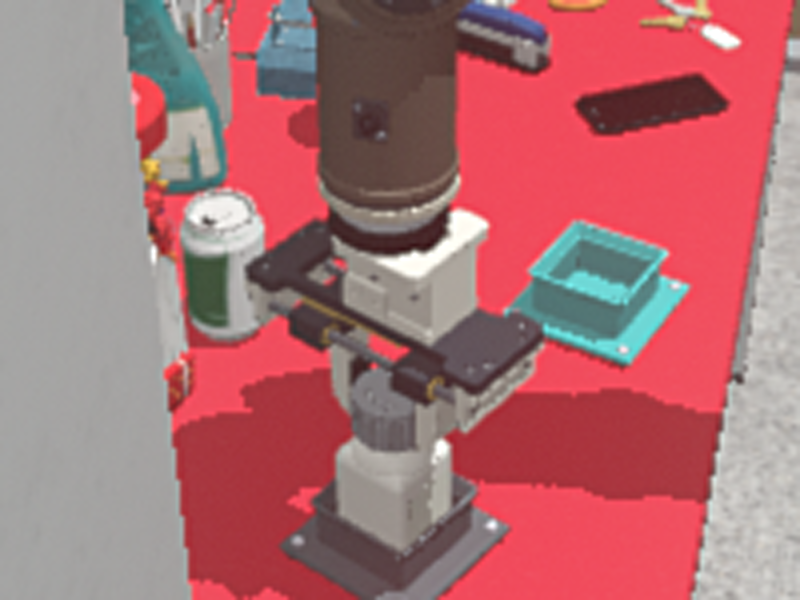

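```bash
python3 -m pendant '[[[0,0,0.001],[0,0,0],0.04],[[0,0,0.001],[0,0,0],0.04],[[0,0,0.001],[0,0,0],0.04],[[0,0,0.001],[0,0,0],0.04],[[0,0,0],[0,0,0],0.04],[[0,0,0],[0,0,0],0.04]]' 58
```

```text
clock: 12.98
position: [0.4674, 0.1596, 0.0745]
ee_rot: [2.644, 1.696, 0.001]
force: [-1.4, -2.8, 7.9]
width: 0.571
```

```bash
python3 -m pendant '[[[0,0,0.0007],[0,0,0],0.04],[[0,0,0],[0,0,0],0.04]]'
python3 -m pendant '[[[0,0,0],[0,0,-4],0.04],[[0,0,0],[0,0,-6],0.04],[[0,0,0],[0,0,-8],0.04],[[0,0,0],[0,0,-8],0.04],[[0,0,0],[0,0,-8],0.04],[[0,0,0],[0,0,-8],0.04],[[0,0,0],[0,0,-8],0.04],[[0,0,0],[0,0,-8],0.04],[[0,0,0],[0,0,-4],0.04],[[0,0,0],[0,0,0],0.04]]'
python3 - <<'E'
from h import *
s=arm.observe();print(s)
im,d=arm.get_image('wrist');save('w8',im)
E
```

```text
clock: 13.22
position: [0.4674, 0.1597, 0.0739]
ee_rot: [2.644, 1.696, 0.002]
force: [-1.3, -2.8, 8.8]
width: 0.566
clock: 14.48
position: [0.4677, 0.1603, 0.074]
ee_rot: [1.391, 2.816, 0.003]
force: [-0.9, -0.5, 7.6]
width: 0.57
{'clock': 14.475, 'joints': array([ 0.0909911 ,  0.46523855, -0.69652888,  1.98673252,  0.40178994,
        0.82674895, -0.17737241]), 'dq': array([-5.80062220e-03, -2.57657028e-03,  6.06332351e-03,  9.54386525e-05,
       -4.27582203e-03, -1.37529021e-03, -2.37750911e-02]), 'joint_efforts': array([-4.20166785e-02, -5.03210950e+01, -8.19235325e+00, -2.16312021e+01,
       -2.86896183e-02, -2.45709764e-01,  4.95270230e-01]), 'position': array([0.46769929, 0.16030538, 0.07397973]), 'ee_rot': array([1.39097797e+00, 2.81584451e+00, 2.63049070e-03]), 'force': array([-0.8865814 , -0.53791061,  7.58981034]), 'ft_torque': array([-0.05452331, -0.00830391,  0.06701844]), 'width': 0.5698308271688789}
```

View pics/w8.png

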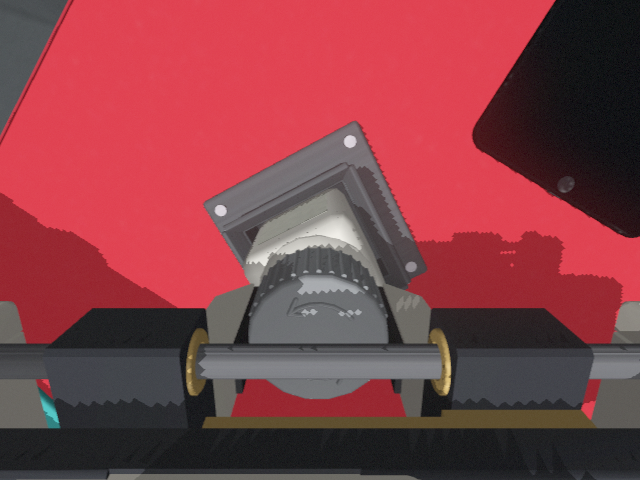

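```bash
python3 -m pendant '[[[0,0,-0.003],[0,0,0],0.04],[[0,0,-0.003],[0,0,0],0.04],[[0,0,-0.003],[0,0,0],0.04],[[0,0,-0.003],[0,0,0],0.04],[[0,0,0],[0,0,0],0.04]]'
```

```text
clock: 15.15
position: [0.467, 0.1599, 0.0854]
ee_rot: [1.393, 2.816, 0.001]
force: [1.4, 0.7, 0.6]
width: 0.57
```

```bash
python3 -m pendant '[[[0,0,-0.004],[0,0,0],0.04],[[0,0,-0.008],[0,0,0],0.04],[[0,0,-0.008],[0,0,0],0.04],[[0,0,-0.01],[0,0,0],0.04],[[0,0,-0.01],[0,0,0],0.04],[[0,0,-0.01],[0,0,0],0.04],[[0,0,-0.01],[0,0,0],0.04],[[0,0,-0.005],[0,0,0],0.04],[[0,0,0],[0,0,0],0.04],[[0,0,0],[0,0,0],0.04]]'
python3 m.py 9
python3 - <<'E'
from h import *
im,d=arm.get_image('wrist');save('w9',im)
E
```

```text
clock: 16.4
position: [0.4667, 0.1595, 0.15]
ee_rot: [-1.393, -2.816, 0.001]
force: [-0.3, -0.1, -0.0]
width: 0.572
top 0.042 0.055 146 [0.4963 0.1378] [0.0927 0.037 ] 41.5
top 0.08 0.12 102 [0.4844 0.1453] [0.0483 0.0184] 63.9
side 0.042 0.055 232 [0.4652 0.1616] [0.0872 0.0867] 64.7
side 0.062 0.08 145 [0.4602 0.1785] [0.0765 0.0403] 19.0
side 0.08 0.12 394 [0.466  0.1625] [0.0607 0.0594] 65.2
side 0.11 0.18 169 [0.4693 0.1602] [0.0398 0.0383] 67.0
side 0.12 0.175 107 [0.4662 0.1608] [0.0385 0.0322] 67.0
[0.46664366 0.15949967 0.14993226] [[-0.607, 0.795, -0.001], [0.795, 0.607, -0.0], [0.0, -0.001, -1.0]] [-0.06668257 -0.74073592  0.16701291] 16.5 [ 0.15  0.37 -0.75  1.9   0.3   0.99 -0.08]
```

View pics/side9z.png

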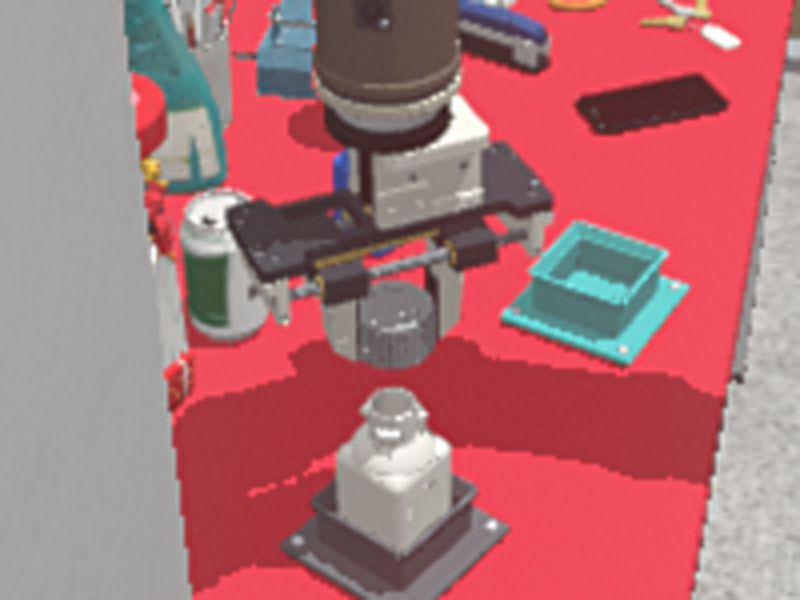

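View pics/w9.png

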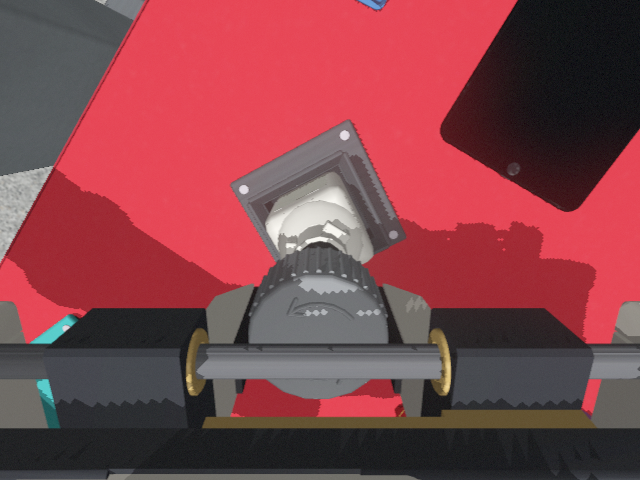

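```bash
python3 - <<'E'
from h import *
z=np.load('pics/side9.npz');P,u,v=pts(cam('side'),z['d'],z['d']>0)
q=P[(np.hypot(P[:,0]-.467,P[:,1]-.16)<.022)&(P[:,2]<.16)]
h=np.histogram(q[:,2],bins=np.arange(.09,.162,.003));print(list(zip(h[1].round(3),h[0])))
q=P[(np.hypot(P[:,0]-.467,P[:,1]-.16)<.03)&(P[:,2]>.16)&(P[:,2]<.24)]
h=np.histogram(q[:,2],bins=np.arange(.16,.24,.004));print(list(zip(h[1].round(3),h[0])))
E
python3 -m pendant '[[[0,0,0],[0,0,0],0.04],[[0,0,0],[0,0,0],0.04],[[0,0,0],[0,0,0],0.04],[[0,0,0],[0,0,0],0.04]]'
```

```text
[(np.float64(0.09), np.int64(0)), (np.float64(0.093), np.int64(1)), (np.float64(0.096), np.int64(3)), (np.float64(0.099), np.int64(6)), (np.float64(0.102), np.int64(27)), (np.float64(0.105), np.int64(29)), (np.float64(0.108), np.int64(11)), (np.float64(0.111), np.int64(14)), (np.float64(0.114), np.int64(18)), (np.float64(0.117), np.int64(25)), (np.float64(0.12), np.int64(23)), (np.float64(0.123), np.int64(25)), (np.float64(0.126), np.int64(19)), (np.float64(0.129), np.int64(29)), (np.float64(0.132), np.int64(8)), (np.float64(0.135), np.int64(0)), (np.float64(0.138), np.int64(0)), (np.float64(0.141), np.int64(0)), (np.float64(0.144), np.int64(0)), (np.float64(0.147), np.int64(0)), (np.float64(0.15), np.int64(0)), (np.float64(0.153), np.int64(0)), (np.float64(0.156), np.int64(0)), (np.float64(0.159), np.int64(0))]
[(np.float64(0.16), np.int64(0)), (np.float64(0.164), np.int64(0)), (np.float64(0.168), np.int64(0)), (np.float64(0.172), np.int64(0)), (np.float64(0.176), np.int64(0)), (np.float64(0.18), np.int64(5)), (np.float64(0.184), np.int64(23)), (np.float64(0.188), np.int64(23)), (np.float64(0.192), np.int64(26)), (np.float64(0.196), np.int64(24)), (np.float64(0.2), np.int64(25)), (np.float64(0.204), np.int64(25)), (np.float64(0.208), np.int64(29)), (np.float64(0.212), np.int64(177)), (np.float64(0.216), np.int64(30)), (np.float64(0.22), np.int64(5)), (np.float64(0.224), np.int64(7)), (np.float64(0.228), np.int64(3)), (np.float64(0.232), np.int64(1))]
clock: 17.05
position: [0.4669, 0.1597, 0.1503]
ee_rot: [1.393, 2.816, -0.0]
force: [0.9, 0.3, 0.7]
width: 0.57
```

Rim at about 0.130–0.132 m (bottle fully down), skirt about 50 mm above it. Handing in.

```bash
python3 -c "
from cell import arm
print(arm.sign_off())"
```

```text
the job is handed in; nothing more can be done
None
```

I set the closed bottle in the dark stand, pressed and twisted the cap about 62° counter-clockwise, lifted it off, and handed the job in at about 17 s with the cap still held. The hand-in gave no verdict.

**Last checks**
- The side camera put the rim at about 0.130–0.132 m; 0.130 m means the bottle is fully down.
- The cap's skirt was about 50 mm above the rim, centred on the mouth to within a few mm. The tool was level, and the grip steady at about 52 mm.
- The bottle stood upright in the pocket, square to its walls, with residual force near zero. The can and the phone in the last side picture looked undisturbed. I did not measure the can, phone or smoothing card again.

**What disagreed**
- The wrist pictures showed the real fingertips about 32 mm short of the stated TCP. My first closing of the fingers therefore went just above the cap without touching anything. I measured the offset, went lower and gripped properly.
- The stand's position differed by 1–2 mm between the top and side cameras, which the pocket's clearance absorbed.

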